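# Lock a pressure regulator and fit its snap ring

## Robot

A 6-joint arm with a two-finger parallel gripper is mounted at the origin on the work surface. World frame = base frame: x ahead of the robot, y to its left, z up, the work surface at z = 0. Lengths are in mm, angles in rad, forces in N, time in s.
With the tool pointing down it reaches from about 275 to 750 mm from the base axis. Payload 10.2 kg.
Tool frame: the origin (TCP) lies on the centre line of the jaws, within the pads' length; the fingertips stand 8 mm ahead of it and the grasp point (between the pads) lies 11 mm behind it; z points along the fingers, y is the line along which they close (so a half turn about z gives the same grasp; the last joint's range is limited). The gripper opens to 88 mm and grips with 3 to 60 N. Pads are 18 mm wide; open, the fingers measure 123 mm over their backs; the gripper's body (75 mm by 187 mm) begins 45 mm behind the grasp point.
Start: joints at [-1.511, 0.313, 1.498, -0, 1.331, -0.223], TCP at [146.486, -504.156, 246.72] pointing down, gripper open.
Joint ranges: [-2.94, 2.94], [-0.97, 2.17], [0.19, 2.56], [-1.23, 4.37], [0.02, 3.11], [-2.88, 2.88]. Speed limits (rad/s): [2.39, 2.39, 3.01, 3.14, 3.14, 3.14].

## Interface

Orientations are given as a unit quaternion [x, y, z, w].
In Python, from bench import ctrl, cams gives the robot as it stands. The module is installed in compiled form; this text tells all that it offers.
- The arm moves only by the tool carry_out, never from a script. Its argument "increments" is a list of rows, each an object of numbers: "dx", "dy", "dz": the shift along the tool's x, y, z each as a share of 0.5 m, from -1 to 1; "ax", "ay", "az": the turn, a rotation vector about the tool's x, y, z each as a share of 30 degrees, from -1 to 1; "fingers": the opening, from 0 (shut) to 1 (fully open). A call has 1 to 8 rows; each row is the pose to reach, as a shift and turn from the pose commanded when the call began, along the tool's axes at that moment; what a row does not reach only later rows make up. A row lasts 1/12 s, in which the tool goes at most 41.7 mm and 7.16 degrees, less where a joint would pass 70% of its speed; a pose out of reach is approached as far as the arm can. A call with a number of a shift or a turn outside -1 to 1 is refused whole. A call with a gripper value outside its range is refused whole. The fingers move at their own pace and stop on an object; "grip_force" is the grip in N (left out, the last holds). Time passes only in rows, so rows that repeat a pose let the fingers close. It gives the time, the measured TCP pose, the force, the opening and the grip force at its end, in the units of the state.
- ctrl.get_state(): the state, without advancing time (a new reading comes with each control period).
- cams.get_image(name): name is "scene" or "side" or "wrist"; returns a dict with "pixels" (384x512x3 uint8, red, green, blue), "z_map" (384x512 float32, mm along the optical axis (not along the pixel's ray), 0 where there is no reading), "K" (3x3 intrinsics, pixels), "distortion" ([k1, k2, p1, p2, k3] as OpenCV has them; the pictures are not rectified), "extrinsics" (4x4, takes a point from camera to world coordinates). Camera axes: x right, y up, looking along -z (the intrinsics and any distortion apply to the point x, -y, -z); pixel columns grow to the right and rows downward; lengths in mm; the calibration is good to about 2 mm. A picture is of the moment at which its call begins.
- ctrl.sign_off(): hands the job in; it is judged then, once.
The state is a dict: "time_s": time; "joints": joint angles; "joint_vel": joint speeds; "joint_torque": joint torques, N m; "eef_pos": TCP position; "tcp_rot": TCP orientation; "ft_force": force on the tool from outside, world axes, zero at the start; "ft_torque": the same for the moment, N m; "grip_width": finger opening in mm; "grip_force": force on a finger pad.
Only numpy, scipy, OpenCV 4.12 (cv2) and the standard library are available. Lean on these libraries where they do the work, as an engineer would, in place of code of your own. Each camera call takes 0.05 s, during which the arm holds its last target. There are 200 camera calls.

## Task

Turn the regulator's knob until its nose points straight at the raised mark rib and let go, then slide the forked lock fully home around it. Then squeeze the snap-ring pliers fully to spread their ring, lift them off the rest, and slide the spread ring from above over the upright lock stub, gently, down to the groove. Finish while holding it there, still squeezed, spread, level and not pressing on the stub; leave the other objects alone.

Things in the scene. Friction and masses are not known exactly. Their poses are not given: they have to be found in the camera images.
- knob (a joint): Angle of the regulator's black bar knob about its upright axis, rad: 0 = nose at the mark rib (on the regulator's +y side of the knob). It starts negative, clockwise of the mark seen from above; turn counter-clockwise to raise it. Range -1.6 to 0.7, no stop at 0; friction 0.06 N m, stays where left.
- knob_grip (a point): On the knob's axis, 11 mm below the top of the bar; turns with the knob. The bar is 12 mm wide (x), 50 mm long (along this point's y; nose and white line at its +y end), its underside 14 mm below this point; the fixed round collar under it (radius 26 mm) has its top 25 mm below this point.
- mark (a point): Top of the raised steel mark rib, 35 mm from the knob's axis. Fixed to the regulator, axes as the regulator's (z up): its frame gives the regulator's yaw. From here the knob's axis is at y -35 mm, the stub's axis at x -45, y -151 mm.
- lock (a joint): Travel of the steel lock on its rail, m: 0 = drawn back, 0.045 = fully home against its stop with its prongs around the bar of the knob. About 2 N of friction; it stays where left. Slides along the regulator's +y towards the knob.
- lock_grip (a point): Middle of the lock's upright fin, to be pinched; moves with the lock, axes as the regulator's. Fin: 12 mm thick along y, 26 mm wide along x, from 19 mm below to 13 mm above this point, on a flat slide. Two prongs on its +y side, 18 mm apart, upright (top 5 mm below this point) from y +51 to +73 mm. A low ear at x -22 to -34, y -12 to -2 mm, passes beside the stub.
- groove (a point): On the axis of the upright steel lock stub, mid-height of its groove; axes as the regulator's, 55 mm above the work surface. Groove 10 mm high; stub above it 16 mm in diameter, tip 17 mm above this point; shoulder of 28 mm diameter below, its top 5 mm below this point. Bring the pliers from the regulator's -x side (free). The lock's ear at home is 26 mm to +y.
- pliers_grip (a point): Half-way between the pliers' black handles at half height, where to squeeze; x along the pliers to the ring, y the squeezing direction, z up. 38 mm above the surface, on a rest. Here 53 mm over the handles at rest, 42 mm (parallel) squeezed; each 12 thick, 16 high, x +20 to -65 mm. 0.25 kg. Rest blocks 30 mm high at x +44 to +66 and -46 to -64 mm; between them its floor is 6 mm high.
- ring (a point): Centre of the snap ring on the pliers' tips, 103 mm in front of pliers_grip (its +x) at the same height; same axes. Dark steel, two lapped halves, one fixed on each tip, 5 mm high and 5 mm wide; inside 14 mm across at rest, spread to the stop 24 mm inside and 34 mm outside. It stays on the tips.
- jaw_l (a joint): Spread of the pliers, rad: 0 = at rest, ring closed; 0.1 = handles squeezed to their stop, ring fully spread. A spring returns it when let go: about 4 N on each handle at first, 13 N at the stop; a grip of 25 N or more holds it at the stop.
- jar_center (a point): A glass jar, bystander, about 66 mm wide and 75 mm tall; the point is at its middle.
- can_center (a point): A spray can, bystander, 58 mm wide and 140 mm tall; the point is at its middle.
- tub_center (a point): A white plastic tub, bystander, 90 mm wide and 50 mm tall; the point is at its middle.
Mind the look-alikes: they are no part of the job. Leave any pink, purple or white look-alike of the part that bears pliers_grip alone.

How it is judged:
By the outcome, as a careful person would: the job done as asked, in the order asked, and still so for the second after the job is handed in, while the arm keeps its last pose, push and grip.
It also fails if it takes over 61 s, if anything falls off the work surface, if the arm or the gripper's body presses on something with over 40 N, if the wrist force passes 120 N, or if a joint passes its speed limit or range.

## Working session

There is one attempt and no reset: what is moved stays moved. The work goes in short steps, Python scripts to look and compute and a tool call to move; the robot and the scene stay as the last step left them, time stands still between calls to the robot, and variables do not carry over. Pictures are saved under pics/ and viewed, at most 11 in all, crops included, and the job is handed in when it is done.

Besides the shell and the picture viewer there is one more tool, called after ">>>" by a JSON object that holds its "method" and its "body", one argument or row to a line. carry_out: Moves the arm, as the interface text tells. Its arguments: {"type":"object","properties":{"increments":{"type":"array","items":{"type":"object","properties":{"dx":{"type":"number","minimum":-1,"maximum":1},"dy":{"type":"number","minimum":-1,"maximum":1},"dz":{"type":"number","minimum":-1,"maximum":1},"ax":{"type":"number","minimum":-1,"maximum":1},"ay":{"type":"number","minimum":-1,"maximum":1},"az":{"type":"number","minimum":-1,"maximum":1},"fingers":{"type":"number"}}}},"grip_force":{"type":"number"}},"required":["increments"]}

```bash
ls; mkdir -p pics; cat > h.py <<'E'
import numpy as np, cv2
from bench import ctrl, cams
from scipy.spatial.transform import Rotation as R
def grab(n):
    d=cams.get_image(n); np.savez(f'{n}.npz',**{k:np.array(v) for k,v in d.items()}); return d
def load(n): return np.load(f'{n}.npz')
def rays(d,uv):
    uv=np.array(uv,float).reshape(-1,1,2)
    p=cv2.undistortPoints(uv,np.array(d['K']),np.array(d['distortion'])).reshape(-1,2)
    return np.c_[p[:,0],-p[:,1],-np.ones(len(p))]
def onplane(d,uv,z):
    E=np.array(d['extrinsics']); r=rays(d,uv)@E[:3,:3].T; o=E[:3,3]
    return o+r*((z-o[2])/r[:,2])[:,None]
def depthpt(d,uv):
    E=np.array(d['extrinsics']); r=rays(d,uv); uv=np.array(uv,int).reshape(-1,2)
    return (r*d['z_map'][uv[:,1],uv[:,0]][:,None])@E[:3,:3].T+E[:3,3]
def cloud(d):
    v,u=np.mgrid[0:384,0:512]; return depthpt(d,np.c_[u.ravel(),v.ravel()]).reshape(384,512,3)
def save(n,img): cv2.imwrite(f'pics/{n}.png',cv2.cvtColor(img,cv2.COLOR_RGB2BGR))
E
python3 - <<'E'
from h import *
a=grab('scene');b=grab('side')
save('s1',cv2.resize(a['pixels'],(800,600)));save('s2',cv2.resize(b['pixels'],(800,600)))
for d in(a,b):print(np.round(d['extrinsics'],2).tolist(),d['K'].tolist() if hasattr(d['K'],'tolist') else d['K'])
s=ctrl.get_state();print(s['tcp_rot'],s['eef_pos'],s['ft_force'])
E
```

```text
pics
[[-0.44, -0.74, 0.52, 1202.36], [0.9, -0.36, 0.25, 310.28], [-0.0, 0.57, 0.82, 1081.66], [0.0, 0.0, 0.0, 1.0]] [[447.4222282731428, 0.0, 252.96938718710072], [0.0, 447.4222282731428, 189.80453805657262], [0.0, 0.0, 1.0]]
[[-0.95, 0.19, -0.25, 265.71], [-0.32, -0.5, 0.81, 852.5], [0.02, 0.85, 0.53, 616.62], [0.0, 0.0, 0.0, 1.0]] [[364.18141508642384, 0.0, 254.2598702591206], [0.0, 364.18141508642384, 194.78623852390004], [0.0, 0.0, 1.0]]
[ 9.90021166e-01  1.40917628e-01  3.66432089e-05 -5.57719055e-04] [ 146.45526806 -503.94793175  246.2395038 ] [0.12830151 0.36170009 0.03059308]
```

View pics/s1.png

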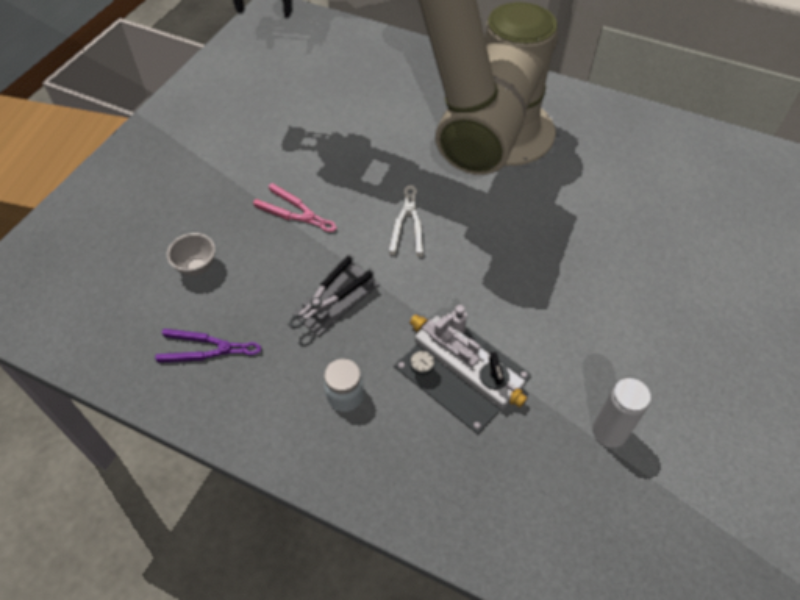

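View pics/s2.png

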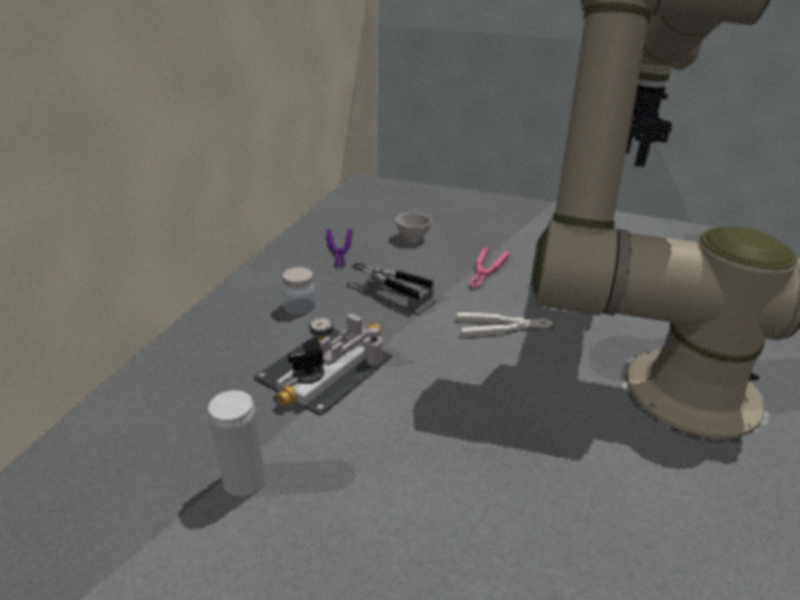

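Both views show the same layout. Candidates for the pliers in s1.png (800x600): black on a rest (335,290), pink (297,210), white (408,225) and purple (208,347). By the description I choose the black pair. The regulator is at (470,350), with its knob at (497,370) and the lock and stub at (455,325). The jar is at (343,385), the can at (622,410) and the tub at (190,255).

```bash
python3 - <<'E'
from h import *
a=load('scene')
P=dict(knob=(497,365,65),nut1=(418,322,25),nut2=(518,398,25),stub=(460,314,70),hA=(349,262,38),hB=(371,275,38),ring=(298,321,38),jar=(343,373,75),can=(630,395,140),tub=(190,250,45))
for k,(u,v,z) in P.items(): print(k,onplane(a,[(u*.64,v*.64)],z).round(0)[0], depthpt(a,[(u*.64,v*.64)]).round(0)[0])
c=a['pixels'][150:280,170:350]; save('c1',cv2.resize(c,(800,578),interpolation=cv2.INTER_CUBIC))
E
```

```text
knob [615. 212.  65.] [619. 213.  73.]
nut1 [571.  49.  25.] [572.  49.  28.]
nut2 [635. 263.  25.] [636. 263.  27.]
stub [551. 118.  70.] [548. 118.  65.]
hA [ 513. -122.   38.] [ 513. -121.   39.]
hB [522. -71.  38.] [523. -70.  40.]
ring [ 669. -141.   38.] [ 650. -158.   -0.]
jar [744.  -8.  75.] [742.  -9.  72.]
can [619. 417. 140.] [618. 418. 137.]
tub [ 623. -405.   45.] [ 607. -424.   17.]
```

View pics/c1.png

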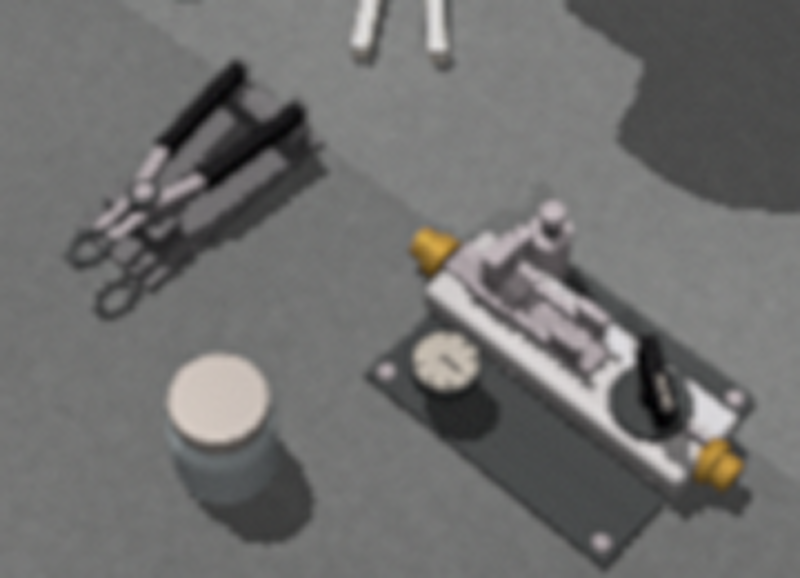

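The crop shows the black pliers at (190,150) on their rest, with the ring at (88,248). On the regulator the stub is at (550,215), the lock fin at (510,270) and the knob at (655,385), nose and white line pointing down towards (668,420). The mark side is at lower right. Next I check the wrist camera mounting and plan the approach.

```bash
cat >> h.py <<'E'
def plan(pos,yaw):
    """increments (shares) from the present measured pose to pos, tool down with tool-x yaw"""
    s=ctrl.get_state(); T=R.from_quat(s['tcp_rot']); d=T.inv().apply(np.array(pos)-s['eef_pos'])/500
    G=R.from_matrix(np.array([[np.cos(yaw),np.sin(yaw),0],[np.sin(yaw),-np.cos(yaw),0],[0,0,-1.]]).T.T)
    w=(T.inv()*G).as_rotvec()/np.radians(30)
    print('t',round(s['time_s'],2),'pos',s['eef_pos'].round(1),'d',d.round(4),'a',w.round(3),'rows',np.ceil(np.linalg.norm(d)*500/41.7),np.ceil(np.linalg.norm(w)*30/7.16),'j',np.round(s['joints'],2),'F',np.round(s['ft_force'],1),'w',s['grip_width'])
E
python3 - <<'E'
from h import *
w=grab('wrist');E=w['extrinsics'];s=ctrl.get_state();T=R.from_quat(s['tcp_rot'])
print(T.inv().apply(E[:3,3]-s['eef_pos']),T.inv().as_matrix()@E[:3,:3],w['K'])
plan((560,130,300),0.283)
E
```

```text
[  69.08920068    0.36636109 -137.22692763] [[ 3.07423171e-04  9.63937777e-01  2.66127538e-01]
 [ 9.99999950e-01 -3.16256954e-04 -9.66126829e-06]
 [ 7.48518233e-05  2.66127528e-01 -9.63937826e-01]] [[317.98375548   0.         257.88236328]
 [  0.         317.98375548 193.53426644]
 [  0.           0.           1.        ]]
t 0.15 pos [ 146.5 -504.   246.3] d [ 1.1481 -0.9869 -0.1062] a [-0.002 -0.    -0.   ] rows 19.0 1.0 j [-1.51  0.31  1.5  -0.    1.33 -0.22] F [ 0.4 -0.5 -0.6] w 88.12605896658418
```

>>> {"method": "carry_out", "body": {
  "increments": [
    {"dx":0.5,"dy":-0.43,"dz":-0.05},
    {"dx":0.5,"dy":-0.43,"dz":-0.05},
    {"dx":0.5,"dy":-0.43,"dz":-0.05},
    {"dx":0.5,"dy":-0.43,"dz":-0.05},
    {"dx":0.5,"dy":-0.43,"dz":-0.05},
    {"dx":0.5,"dy":-0.43,"dz":-0.05},
    {"dx":0.5,"dy":-0.43,"dz":-0.05},
    {"dx":0.5,"dy":-0.43,"dz":-0.05}
  ]
}}

```text
schema error: expected keys dx, dy, dz, ax, ay, az, fingers
```

>>> {"method": "carry_out", "body": {
  "increments": [
    {"dx":0.64,"dy":-0.56,"dz":-0.05},
    {"dx":0.64,"dy":-0.56,"dz":-0.05},
    {"dx":0.64,"dy":-0.56,"dz":-0.05},
    {"dx":0.64,"dy":-0.56,"dz":-0.05},
    {"dx":0.64,"dy":-0.56,"dz":-0.05},
    {"dx":0.64,"dy":-0.56,"dz":-0.05},
    {"dx":0.64,"dy":-0.56,"dz":-0.05},
    {"dx":0.64,"dy":-0.56,"dz":-0.05}
  ]
}}

```text
schema error: expected keys dx, dy, dz, ax, ay, az, fingers
```

```bash
python3 - <<'E'
from h import *
plan((560,130,300),0.283)
E
```

```text
t 0.15 pos [ 146.5 -504.   246.3] d [ 1.1481 -0.9869 -0.1062] a [-0.002 -0.    -0.   ] rows 19.0 1.0 j [-1.51  0.31  1.5  -0.    1.33 -0.22] F [ 0.4 -0.5 -0.6] w 88.12605896658418
```

All keys are required in each row.

>>> {"method": "carry_out", "body": {
  "increments": [
    {"dx":0.5,"dy":-0.43,"dz":-0.05,"ax":0,"ay":0,"az":0,"fingers":1},
    {"dx":0.5,"dy":-0.43,"dz":-0.05,"ax":0,"ay":0,"az":0,"fingers":1},
    {"dx":0.5,"dy":-0.43,"dz":-0.05,"ax":0,"ay":0,"az":0,"fingers":1},
    {"dx":0.5,"dy":-0.43,"dz":-0.05,"ax":0,"ay":0,"az":0,"fingers":1},
    {"dx":0.5,"dy":-0.43,"dz":-0.05,"ax":0,"ay":0,"az":0,"fingers":1},
    {"dx":0.5,"dy":-0.43,"dz":-0.05,"ax":0,"ay":0,"az":0,"fingers":1},
    {"dx":0.5,"dy":-0.43,"dz":-0.05,"ax":0,"ay":0,"az":0,"fingers":1},
    {"dx":0.5,"dy":-0.43,"dz":-0.05,"ax":0,"ay":0,"az":0,"fingers":1}
  ]
}}

```text
time_s: 0.82
eef_pos: [327.2, -225.8, 271.9]
tcp_rot: [0.99, 0.141, 0.0, 0.0]
ft_force: [1.1, -0.7, -0.4]
grip_width: 88.4
grip_force: 0.0
```

>>> {"method": "carry_out", "body": {
  "increments": [
    {"dx":0.64,"dy":-0.56,"dz":-0.05,"ax":0,"ay":0,"az":0,"fingers":1},
    {"dx":0.64,"dy":-0.56,"dz":-0.05,"ax":0,"ay":0,"az":0,"fingers":1},
    {"dx":0.64,"dy":-0.56,"dz":-0.05,"ax":0,"ay":0,"az":0,"fingers":1},
    {"dx":0.64,"dy":-0.56,"dz":-0.05,"ax":0,"ay":0,"az":0,"fingers":1},
    {"dx":0.64,"dy":-0.56,"dz":-0.05,"ax":0,"ay":0,"az":0,"fingers":1},
    {"dx":0.64,"dy":-0.56,"dz":-0.05,"ax":0,"ay":0,"az":0,"fingers":1},
    {"dx":0.64,"dy":-0.56,"dz":-0.05,"ax":0,"ay":0,"az":0,"fingers":1},
    {"dx":0.64,"dy":-0.56,"dz":-0.05,"ax":0,"ay":0,"az":0,"fingers":1}
  ]
}}

```text
time_s: 1.48
eef_pos: [506.5, 54.6, 291.3]
tcp_rot: [0.99, 0.141, -0.0, 0.0]
ft_force: [0.2, -1.2, 1.0]
grip_width: 88.3
grip_force: 0.0
```

```bash
python3 - <<'E'
from h import *
plan((560,130,300),0.283)
E
```

```text
t 1.48 pos [506.5  54.6 291.3] d [ 0.1449 -0.1149 -0.0175] a [-0.  0.  0.] rows 3.0 1.0 j [-0.12  0.25  1.47 -0.    1.43  1.16] F [ 0.2 -1.2  1. ] w 88.30841416839331
```

>>> {"method": "carry_out", "body": {
  "increments": [
    {"dx":0.145,"dy":-0.115,"dz":-0.02,"ax":0,"ay":0,"az":0,"fingers":1},
    {"dx":0.145,"dy":-0.115,"dz":-0.02,"ax":0,"ay":0,"az":0,"fingers":1},
    {"dx":0.145,"dy":-0.115,"dz":-0.02,"ax":0,"ay":0,"az":0,"fingers":1},
    {"dx":0.145,"dy":-0.115,"dz":-0.02,"ax":0,"ay":0,"az":0,"fingers":1},
    {"dx":0.145,"dy":-0.115,"dz":-0.02,"ax":0,"ay":0,"az":0,"fingers":1}
  ]
}}

```text
time_s: 1.9
eef_pos: [559.2, 127.7, 300.6]
tcp_rot: [0.99, 0.141, -0.001, 0.0]
ft_force: [-0.1, 0.4, -0.4]
grip_width: 87.9
grip_force: 0.0
```

```bash
python3 - <<'E'
from h import *
w=grab('wrist'); save('w1',cv2.resize(w['pixels'],(800,600),interpolation=cv2.INTER_CUBIC))
plan((560,130,300),0.283)
E
```

```text
t 1.95 pos [559.  127.1 301. ] d [ 0.0035 -0.005   0.0019] a [ 0.     0.002 -0.001] rows 1.0 1.0 j [ 0.02  0.39  1.25 -0.    1.5   1.31] F [-0.1  0.5 -0.9] w 88.37071057492128
```

View pics/w1.png

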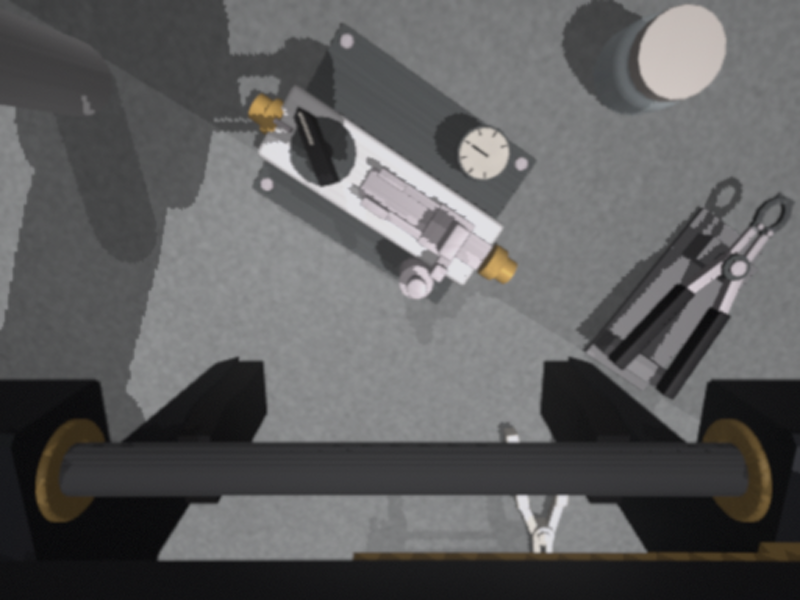

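The wrist view (800x600) shows the knob bar from nose (302,112) to tail (330,183), mark rib near (285,128), lock fin (460,238), stub (415,278). The black pliers have their ring at (772,213) and their handles at (650,340) and (693,355).

```bash
python3 - <<'E'
from h import *
w=load('wrist'); C=cloud(w); p=w['pixels'].astype(int); mx=p.max(2); mn=p.min(2)
hsv=cv2.cvtColor(w['pixels'],cv2.COLOR_RGB2HSV)
def ax(X): 
    m=X.mean(0); u,s,v=np.linalg.svd(X-m); return np.arctan2(v[0,1],v[0,0]),m
rect=lambda X:cv2.minAreaRect(X[:,:2].astype(np.float32))
reg=np.zeros((384,512),bool); reg[50:195,155:345]=1
Z=C[...,2]
# brass nuts
m=(hsv[...,0]>12)&(hsv[...,0]<28)&(hsv[...,1]>120)&reg
n,l,st,c=cv2.connectedComponentsWithStats(m.astype(np.uint8))
N=[C[l==i].mean(0) for i in range(1,n) if st[i,4]>40]; print('nuts',np.round(N,1))
# white body top
m=reg&(mn>185)&(Z>20)&(Z<45); X=C[m]; print('body',rect(X),np.percentile(X[:,2],[10,50,90]))
# knob top
k=reg&(mx<60); k[:,:180]=0;k[:,220:]=0
print('dark z hist',np.histogram(Z[k],bins=range(0,100,5)))
X=C[k&(Z>60)]; print('knob',rect(X),ax(X),np.percentile(X[:,2],[10,50,90,99]))
# heights in lock/stub region
for nm,(u0,u1,v0,v1),z0 in [('stub',(250,285,160,195),60),('fin',(270,315,130,175),45)]:
    s=np.zeros_like(reg); s[v0:v1,u0:u1]=1; X=C[s]; print(nm,np.histogram(X[:,2],bins=range(0,100,5))[0]); X=X[X[:,2]>z0]; print(rect(X),X.mean(0))
E
```

```text
nuts [[633.7 260.1  28.4]
 [569.5  47.3  30.2]]
body ((627.39892578125, 149.41323852539062), (196.5010223388672, 111.83023071289062), 73.52232360839844) [28.32508229 29.60925688 43.84704831]
dark z hist (array([ 76, 140,   0,   0,   0,   0, 103, 238,  14,  26,  24,  25,  30,
        53, 397,   0,   0,   0,   0]), array([ 0,  5, 10, 15, 20, 25, 30, 35, 40, 45, 50, 55, 60, 65, 70, 75, 80,
       85, 90, 95]))
knob ((614.9188842773438, 190.750244140625), (81.93443298339844, 38.75772476196289), 78.58584594726562) (np.float64(-1.495243103586247), array([617.72593769, 208.17964655,  75.01549269])) [ 69.00890126  71.05414716  72.13669722 437.82095561]
stub [145 184   7   8  15 118  22  15  29 225  70  46  10  24 119  19   0   0
   0]
((583.4253540039062, 118.3244400024414), (98.08670806884766, 28.244264602661133), 17.793689727783203) [547.65705541 112.26154906  79.43258714]
fin [ 24  41  16  17  19 507 246 241 222 319  41  37  17  16  16 235   0   0
   0]
((597.5001831054688, 106.74225616455078), (86.47463989257812, 46.17752456665039), 26.62250518798828) [582.40513549 101.37485462  63.22166857]
```

```bash
python3 - <<'E'
from h import *
w=load('wrist'); C=cloud(w); p=w['pixels'].astype(int); mx=p.max(2); mn=p.min(2); Z=C[...,2]
rect=lambda X:cv2.minAreaRect(X[:,:2].astype(np.float32))
def blob(box,lo,hi,extra=None):
    u0,u1,v0,v1=box; s=np.zeros(Z.shape,bool); s[v0:v1,u0:u1]=1; s&=(Z>lo)&(Z<hi)
    if extra is not None: s&=extra
    n,l,st,c=cv2.connectedComponentsWithStats(s.astype(np.uint8),connectivity=4); i=1+st[1:,4].argmax(); X=C[l==i]; return X,l==i
for nm,b,lo,hi in [('knob',(175,225,60,125),69,74),('stub',(245,285,160,195),70,76),('fin',(270,320,125,180),73,79),('prong',(225,275,95,150),50,68),('ear',(265,295,160,190),30,50),('rib',(160,200,65,100),36,62)]:
    X,_=blob(b,lo,hi); r=rect(X); print(nm,len(X),np.round(r[0],1),np.round(r[1],1),round(r[2],1),'mean',X.mean(0).round(1))
y=np.array([64.2,212.8]);y/=np.linalg.norm(y);x=np.array([y[1],-y[0]])
# rib colours/heights along line from knob axis: regulator coords
k=np.array([616.5,208.])
st,_=blob((245,285,160,195),70,76); s=st.mean(0)[:2]
print('knob axis from stub',s+45*x+116*y,'yaw',np.arctan2(y[1],y[0])-np.pi/2)
X,_=blob((175,225,60,125),69,74); d=X[:,:2]-X[:,:2].mean(0); v=np.linalg.svd(d)[2][0]; print('bar dir',v,'angle rel y',np.arctan2(v[0]*y[1]-v[1]*y[0],v@y))
E
```

```text
knob 545 [619.9 211.7] [55.1 12.3] 35.5 mean [619.4 211.2  71.2]
stub 119 [542.  112.3] [14.4 14.3] 16.8 mean [541.8 112.2  71.3]
fin 243 [583.6  96.6] [12.4 25.8] 70.9 mean [583.9  96.8  77.1]
prong 124 [589.4 159.4] [21.7  7.2] 72.9 mean [589.8 159.3  58.6]
ear 172 [557.1 103.9] [20.7 26.3] 66.3 mean [555.7 104.3  46.3]
rib 43 [627.4 243.4] [13.5  3.9] 72.5 mean [627.6 243.2  38. ]
knob axis from stub [618.39830586 210.23464662] yaw -0.2930081161671201
bar dir [-0.81429474 -0.58045161] angle rel y -2.483087624635195
```

```bash
python3 - <<'E'
from h import *
plan((618.8,210.7,51),0.619)
E
```

```text
t 1.95 pos [559.  127.1 301. ] d [ 0.1619 -0.1273  0.4997] a [-0.     0.002 -0.643] rows 7.0 3.0 j [ 0.02  0.39  1.25 -0.    1.5   1.31] F [-0.1  0.5 -0.9] w 88.37071057492128
```

>>> {"method": "carry_out", "body": {
  "increments": [
    {"dx":0.162,"dy":-0.127,"dz":0.2,"ax":0,"ay":0,"az":-0.643,"fingers":0.45},
    {"dx":0.162,"dy":-0.127,"dz":0.2,"ax":0,"ay":0,"az":-0.643,"fingers":0.45},
    {"dx":0.162,"dy":-0.127,"dz":0.25,"ax":0,"ay":0,"az":-0.643,"fingers":0.45},
    {"dx":0.162,"dy":-0.127,"dz":0.32,"ax":0,"ay":0,"az":-0.643,"fingers":0.45},
    {"dx":0.162,"dy":-0.127,"dz":0.4,"ax":0,"ay":0,"az":-0.643,"fingers":0.45},
    {"dx":0.162,"dy":-0.127,"dz":0.4,"ax":0,"ay":0,"az":-0.643,"fingers":0.45},
    {"dx":0.162,"dy":-0.127,"dz":0.4,"ax":0,"ay":0,"az":-0.643,"fingers":0.45},
    {"dx":0.162,"dy":-0.127,"dz":0.4,"ax":0,"ay":0,"az":-0.643,"fingers":0.45}
  ]
}}

```text
time_s: 2.62
eef_pos: [619.3, 210.1, 101.6]
tcp_rot: [0.953, 0.304, -0.001, -0.0]
ft_force: [0.9, 0.7, 0.4]
grip_width: 39.9
grip_force: 0.0
```

```bash
python3 - <<'E'
from h import *
w=grab('wrist'); save('w2',cv2.resize(w['pixels'],(640,480)))
plan((618.8,210.7,51),0.619)
E
```

```text
t 2.67 pos [620.2 210.4 103.5] d [-0.0022 -0.0023  0.1049] a [ 0.002 -0.004 -0.001] rows 2.0 1.0 j [ 0.15  0.72  1.23 -0.    1.18  1.1 ] F [-0.2  0.1  1.1] w 40.11126444350737
```

View pics/w2.png

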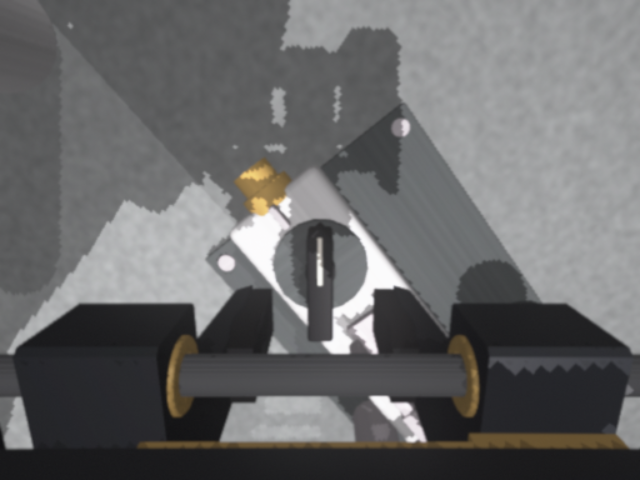

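The bar (320,225–340) stands upright in the picture, centred between the fingers (272..375). Descend, grip and turn.

>>> {"method": "carry_out", "body": {
  "increments": [
    {"dx":0,"dy":0,"dz":0.05,"ax":0,"ay":0,"az":0,"fingers":0.45},
    {"dx":0,"dy":0,"dz":0.1,"ax":0,"ay":0,"az":0,"fingers":0.45},
    {"dx":0,"dy":0,"dz":0.1,"ax":0,"ay":0,"az":0,"fingers":0.45},
    {"dx":0,"dy":0,"dz":0.1,"ax":0,"ay":0,"az":0,"fingers":0},
    {"dx":0,"dy":0,"dz":0.1,"ax":0,"ay":0,"az":0,"fingers":0},
    {"dx":0,"dy":0,"dz":0.1,"ax":0,"ay":0,"az":0,"fingers":0},
    {"dx":0,"dy":0,"dz":0.1,"ax":0,"ay":0,"az":0,"fingers":0},
    {"dx":0,"dy":0,"dz":0.1,"ax":0,"ay":0,"az":0,"fingers":0}
  ],
  "grip_force": 15
}}

```text
time_s: 3.33
eef_pos: [619.9, 212.1, 53.1]
tcp_rot: [0.952, 0.305, 0.001, -0.0]
ft_force: [-2.4, 2.0, 5.7]
grip_width: 12.1
grip_force: 19.3
```

```bash
python3 - <<'E'
from h import *
plan((618.8,210.7,51),1.278)
E
```

```text
t 3.33 pos [619.9 212.1  53.1] d [-0.0034  0.001   0.0042] a [ 1.000e-03 -4.000e-03 -1.258e+00] rows 1.0 6.0 j [0.15 0.78 1.27 0.   1.09 1.1 ] F [-2.4  2.   5.7] w 12.054419092059817
```

>>> {"method": "carry_out", "body": {
  "increments": [
    {"dx":0,"dy":0,"dz":0,"ax":0,"ay":0,"az":-0.16,"fingers":0},
    {"dx":0,"dy":0,"dz":0,"ax":0,"ay":0,"az":-0.32,"fingers":0},
    {"dx":0,"dy":0,"dz":0,"ax":0,"ay":0,"az":-0.48,"fingers":0},
    {"dx":0,"dy":0,"dz":0,"ax":0,"ay":0,"az":-0.64,"fingers":0},
    {"dx":0,"dy":0,"dz":0,"ax":0,"ay":0,"az":-0.8,"fingers":0},
    {"dx":0,"dy":0,"dz":0,"ax":0,"ay":0,"az":-0.95,"fingers":0}
  ]
}}

```text
time_s: 3.83
eef_pos: [618.6, 213.2, 53.1]
tcp_rot: [0.847, 0.532, 0.0, -0.001]
ft_force: [-10.3, 7.4, 12.0]
grip_width: 11.8
grip_force: 19.4
```

>>> {"method": "carry_out", "body": {
  "increments": [
    {"dx":0,"dy":0,"dz":0,"ax":0,"ay":0,"az":-0.15,"fingers":0},
    {"dx":0,"dy":0,"dz":0,"ax":0,"ay":0,"az":-0.308,"fingers":0},
    {"dx":0,"dy":0,"dz":0,"ax":0,"ay":0,"az":-0.308,"fingers":0},
    {"dx":0,"dy":0,"dz":0,"ax":0,"ay":0,"az":-0.308,"fingers":0},
    {"dx":0,"dy":0,"dz":0,"ax":0,"ay":0,"az":-0.308,"fingers":0.35},
    {"dx":0,"dy":0,"dz":0,"ax":0,"ay":0,"az":-0.308,"fingers":0.35},
    {"dx":0,"dy":0,"dz":0,"ax":0,"ay":0,"az":-0.308,"fingers":0.35}
  ]
}}

```text
time_s: 4.42
eef_pos: [619.7, 211.4, 51.9]
tcp_rot: [0.803, 0.596, 0.0, 0.0]
ft_force: [-0.9, -0.2, -0.4]
grip_width: 29.7
grip_force: 0.0
```

```bash
python3 - <<'E'
from h import *
plan((619,211,51),1.278)
E
```

```text
t 4.42 pos [619.7 211.4  51.9] d [-0.0012 -0.0012  0.0018] a [ 0.001 -0.     0.   ] rows 1.0 1.0 j [ 0.15  0.79  1.27 -0.    1.09  0.44] F [-0.9 -0.2 -0.4] w 29.724693984198083
```

>>> {"method": "carry_out", "body": {
  "increments": [
    {"dx":0,"dy":0,"dz":-0.08,"ax":0,"ay":0,"az":0,"fingers":0.35},
    {"dx":0,"dy":0,"dz":-0.16,"ax":0,"ay":0,"az":0.2,"fingers":0.35},
    {"dx":-0.06,"dy":0,"dz":-0.22,"ax":0,"ay":0,"az":0.4,"fingers":0.35},
    {"dx":-0.12,"dy":0,"dz":-0.27,"ax":0,"ay":0,"az":0.6,"fingers":0.35},
    {"dx":-0.18,"dy":0,"dz":-0.3,"ax":0,"ay":0,"az":0.8,"fingers":0.35},
    {"dx":-0.24,"dy":0,"dz":-0.3,"ax":0,"ay":0,"az":1,"fingers":0.35},
    {"dx":-0.24,"dy":0,"dz":-0.3,"ax":0,"ay":0,"az":1,"fingers":0.35}
  ]
}}

```text
time_s: 5.0
eef_pos: [584.4, 92.3, 202.6]
tcp_rot: [0.931, 0.364, 0.0, 0.001]
ft_force: [-0.3, 0.2, -0.4]
grip_width: 30.5
grip_force: 0.0
```

>>> {"method": "carry_out", "body": {
  "increments": [
    {"dx":0,"dy":0,"dz":0,"ax":0,"ay":0,"az":0.24,"fingers":0.35},
    {"dx":0,"dy":0,"dz":0,"ax":0,"ay":0,"az":0.48,"fingers":0.35},
    {"dx":0,"dy":0,"dz":0,"ax":0,"ay":0,"az":0.72,"fingers":0.35},
    {"dx":0,"dy":0,"dz":0,"ax":0,"ay":0,"az":1,"fingers":0.35},
    {"dx":0,"dy":0,"dz":0,"ax":0,"ay":0,"az":1,"fingers":0.35}
  ]
}}

```text
time_s: 5.42
eef_pos: [584.8, 96.6, 201.0]
tcp_rot: [0.994, 0.113, -0.0, -0.0]
ft_force: [-0.4, 0.0, 0.3]
grip_width: 30.7
grip_force: 0.0
```

>>> {"method": "carry_out", "body": {
  "increments": [
    {"dx":0,"dy":0,"dz":0,"ax":0,"ay":0,"az":0.24,"fingers":0.35},
    {"dx":0,"dy":0,"dz":0,"ax":0,"ay":0,"az":0.48,"fingers":0.35},
    {"dx":0,"dy":0,"dz":0,"ax":0,"ay":0,"az":0.72,"fingers":0.35},
    {"dx":0,"dy":0,"dz":0,"ax":0,"ay":0,"az":1,"fingers":0.35},
    {"dx":0,"dy":0,"dz":0,"ax":0,"ay":0,"az":1,"fingers":0.35},
    {"dx":0,"dy":0,"dz":0,"ax":0,"ay":0,"az":1,"fingers":0.35}
  ]
}}

```text
time_s: 5.92
eef_pos: [584.9, 96.6, 201.1]
tcp_rot: [0.99, -0.144, -0.0, 0.0]
ft_force: [-0.5, 0.3, -0.9]
grip_width: 30.6
grip_force: 0.0
```

```bash
cat >> h.py <<'E'
def blob(C,box,lo,hi,extra=None):
    Z=C[...,2]; u0,u1,v0,v1=box; s=np.zeros(Z.shape,bool); s[v0:v1,u0:u1]=1; s&=(Z>lo)&(Z<hi)
    if extra is not None: s&=extra
    n,l,st,c=cv2.connectedComponentsWithStats(s.astype(np.uint8),connectivity=4); i=1+st[1:,4].argmax(); return C[l==i],l==i
def brass(w,C):
    h=cv2.cvtColor(w['pixels'],cv2.COLOR_RGB2HSV); m=(h[...,0]>12)&(h[...,0]<28)&(h[...,1]>120)&(abs(C[...,2]-28)<15)&(C[...,0]>500)
    n,l,st,c=cv2.connectedComponentsWithStats(m.astype(np.uint8)); return [C[l==i].mean(0) for i in range(1,n) if st[i,4]>40]
def rect(X):
    r=cv2.minAreaRect(X[:,:2].astype(np.float32)); return np.round(r[0],1),np.round(r[1],1),round(r[2],1)
E
python3 - <<'E'
from h import *
w=grab('wrist'); save('w3',cv2.resize(w['pixels'],(640,480))); C=cloud(w)
N=np.array(brass(w,C)); print(N.round(1)); 
plan((583.8,96.7,200),-0.293)
full=(0,512,0,384)
near=lambda x,y,r:np.hypot(C[...,0]-x,C[...,1]-y)<r
for nm,lo,hi,c in [('knob',69,74,(619,211,35)),('stub',69,76,(542,112,16)),('fin',73,79,(584,97,25))]:
    X,_=blob(C,full,lo,hi,near(*c)); v=np.linalg.svd(X[:,:2]-X[:,:2].mean(0))[2][0]; a=np.arctan2(v[1],v[0])%np.pi
    print(nm,len(X),rect(X),X.mean(0).round(1),'axis ang',round(a,3))
E
```

```text
[[636.1 260.   28.2]
 [570.7  46.2  28.7]]
t 5.97 pos [584.9  96.6 201.2] d [-0.0022  0.0004  0.0023] a [0.    0.001 0.01 ] rows 1.0 1.0 j [-0.03  0.5   1.35  0.    1.29  1.82] F [ 0.7 -0.2  0.4] w 30.869758235958944
knob 842 (array([618.7, 212.1]), array([54.8, 12.2]), 73.2) [618.5 210.8  71.2] axis ang 1.283
stub 219 (array([542. , 112.1]), array([15.2, 15.1]), 30.7) [542.1 111.9  71.1] axis ang 1.656
fin 413 (array([584.1,  96.4]), array([11.2, 26. ]), 73.5) [584.4  96.2  77.1] axis ang 2.848
```

View pics/w3.png

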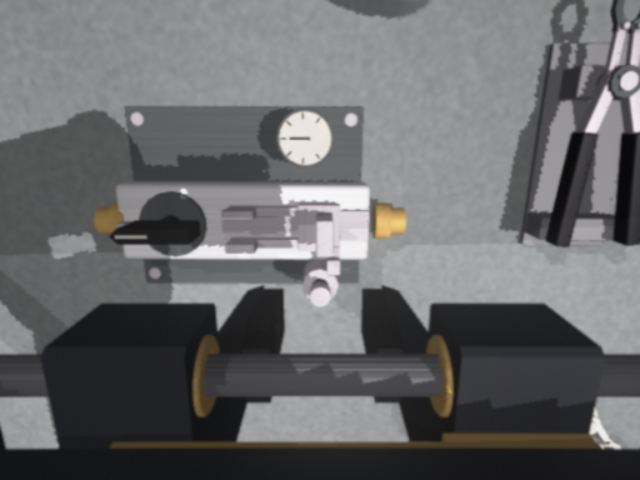

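The picture shows the bar (160,232) lying parallel to the body and on the mark. Measured, it is within 0.01 rad of the regulator's y axis. The fin is at (325,235). Next I pinch the fin.

>>> {"method": "carry_out", "body": {
  "increments": [
    {"dx":-0.001,"dy":0,"dz":0.08,"ax":0,"ay":0,"az":0,"fingers":0.35},
    {"dx":-0.001,"dy":0,"dz":0.16,"ax":0,"ay":0,"az":0.01,"fingers":0.35},
    {"dx":-0.001,"dy":0,"dz":0.23,"ax":0,"ay":0,"az":0.01,"fingers":0.35},
    {"dx":-0.001,"dy":0,"dz":0.285,"ax":0,"ay":0,"az":0.01,"fingers":0.35},
    {"dx":-0.001,"dy":0,"dz":0.285,"ax":0,"ay":0,"az":0.01,"fingers":0.35},
    {"dx":-0.001,"dy":0,"dz":0.285,"ax":0,"ay":0,"az":0.01,"fingers":0},
    {"dx":-0.001,"dy":0,"dz":0.285,"ax":0,"ay":0,"az":0.01,"fingers":0},
    {"dx":-0.001,"dy":0,"dz":0.285,"ax":0,"ay":0,"az":0.01,"fingers":0}
  ],
  "grip_force": 20
}}

```text
time_s: 6.63
eef_pos: [584.6, 96.6, 59.1]
tcp_rot: [0.989, -0.147, 0.0, 0.0]
ft_force: [-1.3, -1.8, -1.1]
grip_width: 13.0
grip_force: 0.9
```

>>> {"method": "carry_out", "body": {
  "increments": [
    {"dx":0,"dy":0,"dz":0,"ax":0,"ay":0,"az":0,"fingers":0},
    {"dx":0,"dy":0,"dz":0,"ax":0,"ay":0,"az":0,"fingers":0}
  ]
}}

```text
time_s: 6.8
eef_pos: [584.5, 96.6, 59.1]
tcp_rot: [0.989, -0.148, 0.0, 0.0]
ft_force: [1.0, -0.7, -0.1]
grip_width: 11.7
grip_force: 20.0
```

>>> {"method": "carry_out", "body": {
  "increments": [
    {"dx":0,"dy":-0.015,"dz":0,"ax":0,"ay":0,"az":0,"fingers":0},
    {"dx":0,"dy":-0.03,"dz":0,"ax":0,"ay":0,"az":0,"fingers":0},
    {"dx":0,"dy":-0.045,"dz":0,"ax":0,"ay":0,"az":0,"fingers":0},
    {"dx":0,"dy":-0.06,"dz":0,"ax":0,"ay":0,"az":0,"fingers":0},
    {"dx":0,"dy":-0.072,"dz":0,"ax":0,"ay":0,"az":0,"fingers":0},
    {"dx":0,"dy":-0.082,"dz":0,"ax":0,"ay":0,"az":0,"fingers":0},
    {"dx":0,"dy":-0.088,"dz":0,"ax":0,"ay":0,"az":0,"fingers":0},
    {"dx":0,"dy":-0.09,"dz":0,"ax":0,"ay":0,"az":0,"fingers":0}
  ]
}}

```text
time_s: 7.47
eef_pos: [596.2, 135.2, 58.9]
tcp_rot: [0.989, -0.148, -0.003, 0.005]
ft_force: [-16.9, -35.0, 15.7]
grip_width: 12.1
grip_force: 19.9
```

>>> {"method": "carry_out", "body": {
  "increments": [
    {"dx":0,"dy":-0.001,"dz":0,"ax":0,"ay":0,"az":0,"fingers":0},
    {"dx":0,"dy":-0.003,"dz":0,"ax":0,"ay":0,"az":0,"fingers":0},
    {"dx":0,"dy":-0.003,"dz":0,"ax":0,"ay":0,"az":0,"fingers":0}
  ]
}}

```text
time_s: 7.72
eef_pos: [596.4, 135.6, 58.9]
tcp_rot: [0.989, -0.148, -0.003, 0.006]
ft_force: [-17.9, -35.8, 15.5]
grip_width: 13.1
grip_force: 19.9
```

It stopped after about 41 mm of travel at roughly 39 N. I release, rise and check whether this is the stop.

>>> {"method": "carry_out", "body": {
  "increments": [
    {"dx":0,"dy":0.008,"dz":0,"ax":0,"ay":0,"az":0,"fingers":0},
    {"dx":0,"dy":0.01,"dz":0,"ax":0,"ay":0,"az":0,"fingers":0.35},
    {"dx":0,"dy":0.01,"dz":0,"ax":0,"ay":0,"az":0,"fingers":0.35},
    {"dx":0,"dy":0.01,"dz":-0.05,"ax":0,"ay":0,"az":0,"fingers":0.35},
    {"dx":0,"dy":0.01,"dz":-0.13,"ax":0,"ay":0,"az":0,"fingers":0.35},
    {"dx":0,"dy":0.01,"dz":-0.21,"ax":0,"ay":0,"az":0,"fingers":0.35},
    {"dx":0,"dy":0.01,"dz":-0.28,"ax":0,"ay":0,"az":0,"fingers":0.35},
    {"dx":0,"dy":0.01,"dz":-0.28,"ax":0,"ay":0,"az":0,"fingers":0.35}
  ]
}}

```text
time_s: 8.38
eef_pos: [599.2, 137.4, 206.3]
tcp_rot: [0.989, -0.148, 0.006, -0.001]
ft_force: [0.4, -0.1, 1.1]
grip_width: 31.0
grip_force: 0.0
```

```bash
python3 - <<'E'
from h import *
w=grab('wrist'); save('w4',cv2.resize(w['pixels'][100:260,40:360],(800,400),interpolation=cv2.INTER_CUBIC)); C=cloud(w)
full=(0,512,0,384)
near=lambda x,y,r:np.hypot(C[...,0]-x,C[...,1]-y)<r
for nm,lo,hi,c in [('knob',69,74,(619,211,35)),('stub',69,76,(542,112,16)),('fin',73,79,(596,137,30))]:
    X,_=blob(C,full,lo,hi,near(*c)); v=np.linalg.svd(X[:,:2]-X[:,:2].mean(0))[2][0]; a=np.arctan2(v[1],v[0])%np.pi
    print(nm,len(X),rect(X),X.mean(0).round(1),'axis ang',round(a,3))
s=ctrl.get_state();print(s['eef_pos'],s['ft_force'])
E
```

```text
knob 784 (array([618.8, 212.2]), array([54.2, 12.2]), 73.7) [618.6 211.1  71.2] axis ang 1.285
stub 1 (array([549.2, 109.9]), array([0., 0.]), 0.0) [549.2 109.9  69. ] axis ang 0.0
fin 382 (array([595.9, 135.4]), array([10.6, 25.8]), 73.3) [596.3 135.3  77.1] axis ang 2.847
[598.07082518 137.265122   202.3088367 ] [ 0.07325518 -0.12292427  0.44095192]
```

View pics/w4.png

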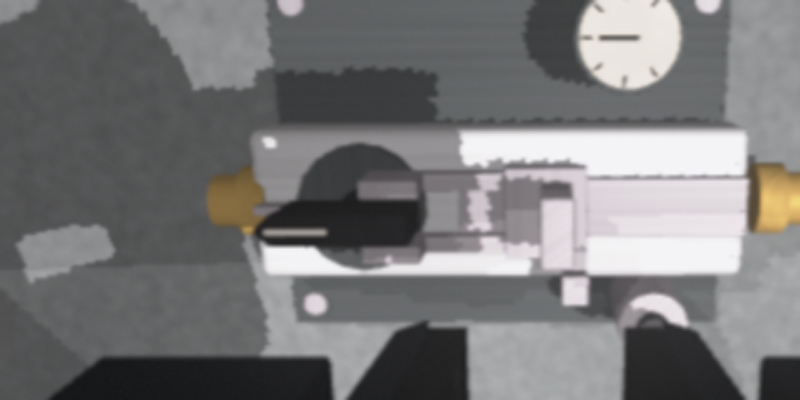

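The prongs now straddle the bar (390,215). The fin moved 40.9 mm, to 38.1 mm beyond the stub along y, so the ear's near edge is 26 mm from the stub, which matches home. The knob is still at the mark. On to the pliers.

>>> {"method": "carry_out", "body": {
  "increments": [
    {"dx":-0.12,"dy":0.474,"dz":-0.1,"ax":0,"ay":0,"az":0,"fingers":0.9},
    {"dx":-0.12,"dy":0.474,"dz":-0.1,"ax":0,"ay":0,"az":0,"fingers":0.9},
    {"dx":-0.12,"dy":0.474,"dz":-0.1,"ax":0,"ay":0,"az":0,"fingers":0.9},
    {"dx":-0.12,"dy":0.474,"dz":-0.1,"ax":0,"ay":0,"az":0,"fingers":0.9},
    {"dx":-0.12,"dy":0.474,"dz":-0.1,"ax":0,"ay":0,"az":0,"fingers":0.9},
    {"dx":-0.12,"dy":0.474,"dz":-0.1,"ax":0,"ay":0,"az":0,"fingers":0.9},
    {"dx":-0.12,"dy":0.474,"dz":-0.1,"ax":0,"ay":0,"az":0,"fingers":0.9},
    {"dx":-0.12,"dy":0.474,"dz":-0.1,"ax":0,"ay":0,"az":0,"fingers":0.9}
  ]
}}

```text
time_s: 9.1
eef_pos: [469.3, -73.5, 248.1]
tcp_rot: [0.989, -0.15, -0.0, -0.0]
ft_force: [-0.9, 1.4, 0.7]
grip_width: 78.9
grip_force: 0.0
```

```bash
python3 - <<'E'
from h import *
w=grab('wrist'); save('w5',cv2.resize(w['pixels'],(640,480))); C=cloud(w)
plan((530,-90,230),-0.293)
E
```

```text
t 9.15 pos [469.7 -72.4 247.8] d [ 0.1257 -0.0018  0.0354] a [-0.001  0.003 -0.011] rows 2.0 1.0 j [-0.4   0.2   1.64  0.    1.3   1.47] F [-0.5  0.5 -0.5] w 79.47475976168015
```

View pics/w5.png

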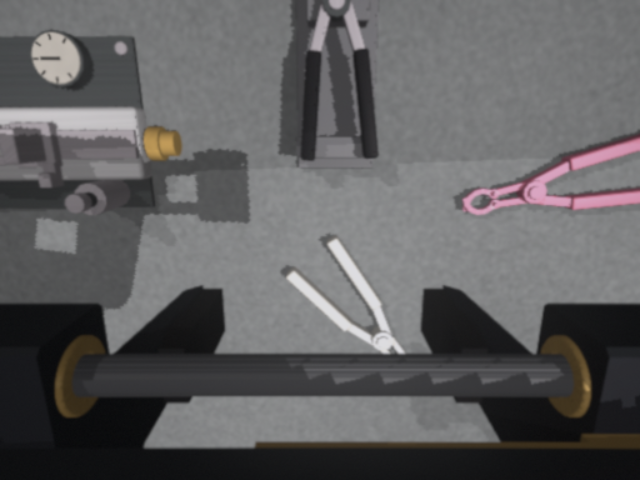

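Black handles at (312,105) and (367,105), pivot (338,5), the white pair at (345,290) and pink at (530,190) are look-alikes. I measure the handles.

```bash
python3 - <<'E'
from h import *
w=load('wrist'); C=cloud(w); mx=w['pixels'].max(2); Z=C[...,2]
s=np.zeros(Z.shape,bool); s[30:140,225:320]=1; s&=(mx<60)&(Z>38)&(Z<52)
n,l,st,c=cv2.connectedComponentsWithStats(s.astype(np.uint8))
H=[]
for i in range(1,n):
    if st[i,4]>100:
        X=C[l==i]; v=np.linalg.svd(X[:,:2]-X[:,:2].mean(0))[2][0]; v*=np.sign(v[0]); t=(X[:,:2]-X[:,:2].mean(0))@v
        H.append((X.mean(0),v,t.min(),t.max())); print(st[i,4],rect(X),X.mean(0).round(1),'yaw',round(np.arctan2(v[1],v[0]),3),t.min().round(1),t.max().round(1),np.percentile(X[:,2],[10,50,90]).round(1))
v=H[0][1]+H[1][1]; v/=np.linalg.norm(v); print('yaw',np.arctan2(v[1],v[0]))
m=[(h[0][:2]+h[1]*(h[2]+h[3])/2) for h in H]; M=(m[0]+m[1])/2; g=M+22.5*v; print('mid',M,'grip',g,'ring',g+103*v,'sep',np.linalg.norm(m[0]-m[1]))
plan((*g,33),np.arctan2(v[1],v[0]))
E
```

```text
1001 (array([557. , -89.6]), array([12. , 82.7]), 68.7) [558.7 -90.3  45.1] yaw -0.37 -43.1 39.5 [44.  45.1 46.3]
992 (array([ 545.1, -133.2]), array([11.8, 82.9]), 80.4) [ 546.7 -133.2   45.1] yaw -0.173 -43.0 39.9 [44.  45.2 46.2]
yaw -0.2716306736398378
mid [ 551.05677998 -111.29685359] grip [ 572.7318099  -117.33366383] ring [ 671.95528022 -144.96883957] sep 44.80461257463492
t 9.15 pos [469.7 -72.4 247.8] d [0.224  0.0255 0.4293] a [-0.001  0.003 -0.052] rows 6.0 1.0 j [-0.4   0.2   1.64  0.    1.3   1.47] F [-0.5  0.5 -0.5] w 79.47475976168015
```

>>> {"method": "carry_out", "body": {
  "increments": [
    {"dx":0.223,"dy":0.025,"dz":0.31,"ax":0,"ay":0,"az":-0.05,"fingers":0.9},
    {"dx":0.223,"dy":0.025,"dz":0.31,"ax":0,"ay":0,"az":-0.05,"fingers":0.9},
    {"dx":0.223,"dy":0.025,"dz":0.31,"ax":0,"ay":0,"az":-0.05,"fingers":0.9},
    {"dx":0.223,"dy":0.025,"dz":0.31,"ax":0,"ay":0,"az":-0.05,"fingers":0.9},
    {"dx":0.223,"dy":0.025,"dz":0.31,"ax":0,"ay":0,"az":-0.05,"fingers":0.9},
    {"dx":0.223,"dy":0.025,"dz":0.31,"ax":0,"ay":0,"az":-0.05,"fingers":0.9},
    {"dx":0.223,"dy":0.025,"dz":0.31,"ax":0,"ay":0,"az":-0.05,"fingers":0.9}
  ]
}}

```text
time_s: 9.73
eef_pos: [572.5, -115.5, 92.1]
tcp_rot: [0.991, -0.134, -0.002, -0.001]
ft_force: [-0.1, -0.6, 0.3]
grip_width: 79.4
grip_force: 0.0
```

```bash
python3 - <<'E'
from h import *
plan((572.7,-117.3,27),-0.272)
w=grab('wrist'); C=cloud(w); Z=C[...,2]; mx=w['pixels'].max(2)
s=(mx<60)&(Z>40)&(Z<50)&(np.hypot(C[...,0]-572,C[...,1]+117)<75)
n,l,st,c=cv2.connectedComponentsWithStats(s.astype(np.uint8))
for i in range(1,n):
    if st[i,4]>100: X=C[l==i]; print(st[i],rect(X),X.mean(0).round(1))
# ring/steel
s=(Z>33)&(Z<46)&(np.hypot(C[...,0]-672,C[...,1]+145)<25); X=C[s]; print('ring',len(X),rect(X),X.mean(0).round(1)) if s.sum()>5 else 0
E
```

```text
t 9.73 pos [ 572.5 -115.5   92.1] d [0.0019 0.0034 0.1302] a [-0.001  0.007  0.004] rows 2.0 1.0 j [-0.4   0.6   1.49  0.    1.05  1.44] F [-0.1 -0.6  0.3] w 79.35471353212422
[ 215  187   26   96 1767] (array([567.2, -93.8]), array([12. , 63.8]), 68.5) [568.7 -94.5  45.1]
[ 283  187   25   96 1715] (array([ 555.9, -135.2]), array([11.5, 63.4]), 80.2) [ 557.4 -135.4   45.1]
ring 1882 (array([ 667.4, -143.8]), array([24.4, 40. ]), 73.7) [ 667.8 -144.    39.8]
```

>>> {"method": "carry_out", "body": {
  "increments": [
    {"dx":0.001,"dy":0.002,"dz":0.06,"ax":0,"ay":0,"az":0,"fingers":0.9},
    {"dx":0.001,"dy":0.002,"dz":0.1,"ax":0,"ay":0,"az":0,"fingers":0.9},
    {"dx":0.001,"dy":0.002,"dz":0.13,"ax":0,"ay":0,"az":0,"fingers":0.9},
    {"dx":0.001,"dy":0.002,"dz":0.13,"ax":0,"ay":0,"az":0,"fingers":0.9},
    {"dx":0.001,"dy":0.002,"dz":0.13,"ax":0,"ay":0,"az":0,"fingers":0.6},
    {"dx":0.001,"dy":0.002,"dz":0.13,"ax":0,"ay":0,"az":0,"fingers":0.45},
    {"dx":0.001,"dy":0.002,"dz":0.13,"ax":0,"ay":0,"az":0,"fingers":0.3},
    {"dx":0.001,"dy":0.002,"dz":0.13,"ax":0,"ay":0,"az":0,"fingers":0.3}
  ],
  "grip_force": 40
}}

```text
time_s: 10.45
eef_pos: [573.4, -118.5, 30.2]
tcp_rot: [0.991, -0.135, 0.001, 0.0]
ft_force: [-0.6, -0.5, -0.4]
grip_width: 54.7
grip_force: 0.1
```

>>> {"method": "carry_out", "body": {
  "increments": [
    {"dx":0,"dy":0,"dz":0,"ax":0,"ay":0,"az":0,"fingers":0.3},
    {"dx":0,"dy":0,"dz":0,"ax":0,"ay":0,"az":0,"fingers":0.3},
    {"dx":0,"dy":0,"dz":0,"ax":0,"ay":0,"az":0,"fingers":0.3},
    {"dx":0,"dy":0,"dz":0,"ax":0,"ay":0,"az":0,"fingers":0.3}
  ]
}}

```text
time_s: 10.78
eef_pos: [573.1, -118.4, 30.1]
tcp_rot: [0.991, -0.135, 0.0, 0.0]
ft_force: [-3.5, 2.2, 8.5]
grip_width: 40.5
grip_force: 40.0
```

>>> {"method": "carry_out", "body": {
  "increments": [
    {"dx":0,"dy":0,"dz":-0.02,"ax":0,"ay":0,"az":0,"fingers":0.3},
    {"dx":0,"dy":0,"dz":-0.05,"ax":0,"ay":0,"az":0,"fingers":0.3},
    {"dx":0,"dy":0,"dz":-0.09,"ax":0,"ay":0,"az":0,"fingers":0.3},
    {"dx":0,"dy":0,"dz":-0.13,"ax":0,"ay":0,"az":0,"fingers":0.3},
    {"dx":0,"dy":0,"dz":-0.16,"ax":0,"ay":0,"az":0,"fingers":0.3},
    {"dx":0,"dy":0,"dz":-0.18,"ax":0,"ay":0,"az":0,"fingers":0.3},
    {"dx":0,"dy":0,"dz":-0.2,"ax":0,"ay":0,"az":0,"fingers":0.3},
    {"dx":0,"dy":0,"dz":-0.2,"ax":0,"ay":0,"az":0,"fingers":0.3}
  ]
}}

```text
time_s: 11.45
eef_pos: [573.4, -118.6, 130.6]
tcp_rot: [0.991, -0.135, 0.001, 0.0]
ft_force: [0.2, 0.7, -1.6]
grip_width: 40.5
grip_force: 40.0
```

```bash
python3 - <<'E'
from h import *
s=ctrl.get_state();T=R.from_quat(s['tcp_rot']);w=grab('wrist'); C=cloud(w)
print(s['eef_pos'],s['tcp_rot'],s['ft_force'],s['grip_width'],s['grip_force'])
save('w6',cv2.resize(w['pixels'][:250,150:360],(672,800))[:600])
L=T.inv().apply((C.reshape(-1,3)-s['eef_pos'])).reshape(C.shape)
m=(L[...,0]>60)&(L[...,0]<135)&(abs(L[...,1])<30)&(abs(L[...,2]+11)<16)
m&=w['z_map']>0
X=L[m]; print(len(X))
for a in range(60,135,6):
    q=X[(X[:,0]>=a)&(X[:,0]<a+6)]
    if len(q): print(a,len(q),'y',q[:,1].min().round(1),q[:,1].max().round(1),'z med/10/90',np.percentile(q[:,2],[50,10,90]).round(1))
E
```

```text
[ 573.39022672 -118.63119963  130.62019485] [ 9.90788348e-01 -1.35413218e-01  1.25849890e-03  3.55909743e-04] [ 0.15119601  0.73624368 -1.63886172] 40.53637331263744 39.990373738110065
4958
60 898 y -11.6 10.6 z med/10/90 [-14.1 -15.5  -8.6]
66 527 y -11.8 10.9 z med/10/90 [ -9.1 -10.   -8.2]
72 569 y -12.1 11.2 z med/10/90 [-9.1 -9.9 -8.1]
78 579 y -12.6 11.4 z med/10/90 [-8.9 -9.9 -8. ]
84 764 y -13.6 12.6 z med/10/90 [ -9.3 -11.9  -8.2]
90 696 y -16.2 14.9 z med/10/90 [ -9.2 -10.8  -8.3]
96 569 y -17.9 17.0 z med/10/90 [-9.  -9.8 -8. ]
102 356 y -17.9 17.3 z med/10/90 [-8.8 -9.8 -7.5]
```

View pics/w6.png

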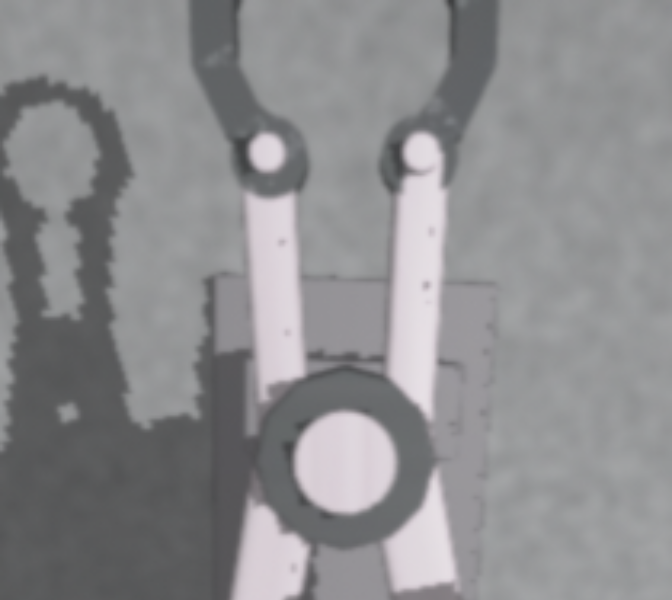

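The ring is spread to about 35 mm outside, centred at tool y −0.3 and level (pins at (267,152) and (420,152)). It is cut off at the top of the view, so I will check its x in the scene camera. Next I carry it over above the stub.

>>> {"method": "carry_out", "body": {
  "increments": [
    {"dx":-0.03,"dy":-0.033,"dz":0,"ax":0,"ay":0,"az":0,"fingers":0.3},
    {"dx":-0.08,"dy":-0.088,"dz":0,"ax":0,"ay":0,"az":0,"fingers":0.3},
    {"dx":-0.13,"dy":-0.143,"dz":0,"ax":0,"ay":0,"az":0,"fingers":0.3},
    {"dx":-0.18,"dy":-0.198,"dz":0,"ax":0,"ay":0,"az":0,"fingers":0.3},
    {"dx":-0.23,"dy":-0.253,"dz":0,"ax":0,"ay":0,"az":0,"fingers":0.3},
    {"dx":-0.28,"dy":-0.308,"dz":0,"ax":0,"ay":0,"az":0,"fingers":0.3},
    {"dx":-0.33,"dy":-0.363,"dz":0,"ax":0,"ay":0,"az":0,"fingers":0.3},
    {"dx":-0.37,"dy":-0.407,"dz":0,"ax":0,"ay":0,"az":0,"fingers":0.3}
  ]
}}

```text
time_s: 12.17
eef_pos: [447.2, 129.1, 127.9]
tcp_rot: [0.991, -0.135, -0.001, 0.0]
ft_force: [0.5, 0.6, -2.3]
grip_width: 40.5
grip_force: 40.0
```

>>> {"method": "carry_out", "body": {
  "increments": [
    {"dx":-0.012,"dy":-0.013,"dz":0.02,"ax":0,"ay":0,"az":0,"fingers":0.3},
    {"dx":-0.018,"dy":-0.02,"dz":0.04,"ax":0,"ay":0,"az":0,"fingers":0.3},
    {"dx":-0.018,"dy":-0.02,"dz":0.05,"ax":0,"ay":0,"az":0,"fingers":0.3},
    {"dx":-0.018,"dy":-0.02,"dz":0.05,"ax":0,"ay":0,"az":0,"fingers":0.3}
  ]
}}

```text
time_s: 12.5
eef_pos: [442.4, 139.2, 102.4]
tcp_rot: [0.991, -0.135, -0.002, 0.0]
ft_force: [-0.8, 0.1, -3.0]
grip_width: 40.4
grip_force: 40.0
```

```bash
python3 - <<'E'
from h import *
plan((443.7,139.2,48.5),-0.272)
s=ctrl.get_state();T=R.from_quat(s['tcp_rot']); rz=s['eef_pos'][2]+9
w=grab('wrist');a=grab('scene')
out=np.zeros((600,800,3),np.uint8); out[:,:400]=cv2.resize(w['pixels'][:200,190:323],(400,600)); out[:,400:]=cv2.resize(a['pixels'][150:240,250:310],(400,600),interpolation=cv2.INTER_CUBIC); save('x1',out)
for nm,d in(('wrist',w),('scene',a)):
    C=cloud(d); L=T.inv().apply(C.reshape(-1,3)-s['eef_pos']).reshape(C.shape)
    m=(abs(C[...,2]-rz)<5)&(L[...,0]>78)&(L[...,0]<130)&(abs(L[...,1])<25); X=L[m]
    if len(X): print(nm,'ring',len(X),'x',X[:,0].min().round(1),X[:,0].max().round(1),'y',X[:,1].min().round(1),X[:,1].max().round(1))
    m=(C[...,2]>68)&(C[...,2]<75)&(np.hypot(C[...,0]-542,C[...,1]-112)<12); X=L[m]
    if len(X): print('stub',len(X),X.mean(0).round(1),C[m].mean(0).round(1),rect(X))
E
```

```text
t 12.5 pos [442.4 139.2 102.4] d [ 0.0028 -0.0008  0.1077] a [0.002 0.006 0.001] rows 2.0 1.0 j [ 0.05  0.36  1.85 -0.    0.93  1.89] F [-0.8  0.1 -3. ] w 40.38745928902658
wrist ring 2967 x 78.1 106.7 y -18.0 17.1
stub 890 [102.4  -0.4  30.9] [541.1 112.1  71.2] (array([102.7,  -0.4]), array([15.1, 15.5]), 87.7)
scene ring 83 x 79.3 121.6 y -16.8 17.3
stub 25 [102.5   0.   30.8] [541.1 111.7  71.3] (array([102.5,   0.3]), array([13.8, 15.6]), 52.9)
```

View pics/x1.png

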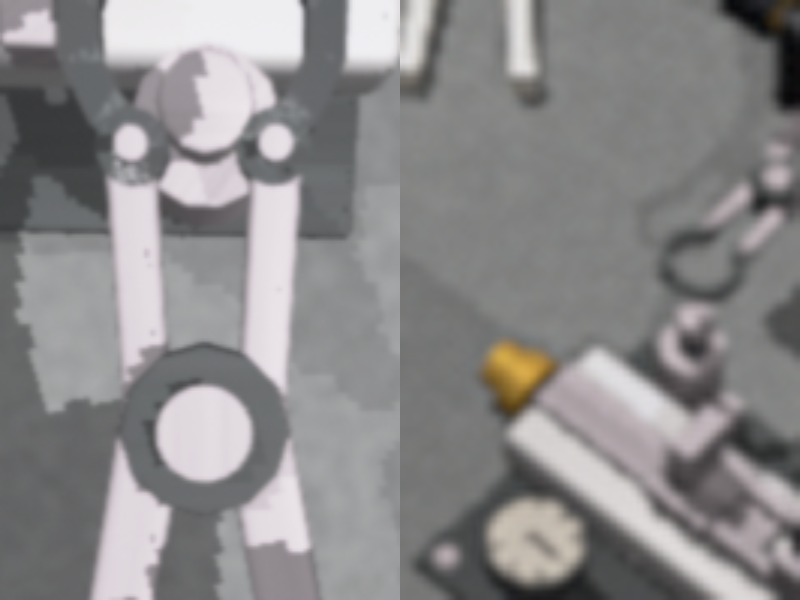

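The ring is centred over the stub: stub at tool (102.5,−0.3), ring about (103,−0.4). The left panel shows the stub (207,100) between the ring sides. In the right panel the ring (703,265) is above and behind the stub (690,335) in perspective. The drop from ring to groove is 54 mm.

>>> {"method": "carry_out", "body": {
  "increments": [
    {"dx":0,"dy":0,"dz":0.01,"ax":0,"ay":0,"az":0,"fingers":0.3},
    {"dx":0,"dy":0,"dz":0.022,"ax":0,"ay":0,"az":0,"fingers":0.3},
    {"dx":0,"dy":0,"dz":0.034,"ax":0,"ay":0,"az":0,"fingers":0.3},
    {"dx":0,"dy":0,"dz":0.046,"ax":0,"ay":0,"az":0,"fingers":0.3},
    {"dx":0,"dy":0,"dz":0.056,"ax":0,"ay":0,"az":0,"fingers":0.3},
    {"dx":0,"dy":0,"dz":0.062,"ax":0,"ay":0,"az":0,"fingers":0.3},
    {"dx":0,"dy":0,"dz":0.062,"ax":0,"ay":0,"az":0,"fingers":0.3}
  ]
}}

```text
time_s: 13.18
eef_pos: [442.9, 139.3, 72.1]
tcp_rot: [0.991, -0.135, -0.001, 0.0]
ft_force: [-0.3, -0.4, -2.6]
grip_width: 39.9
grip_force: 40.0
```

```bash
cat > chk.py <<'E'
from h import *
s=ctrl.get_state();T=R.from_quat(s['tcp_rot']); rz=s['eef_pos'][2]+9
print(s['time_s'],s['eef_pos'].round(1),np.round(s['ft_force'],1),s['tcp_rot'].round(4),s['grip_width'])
for nm in('wrist','scene'):
    d=grab(nm); C=cloud(d); L=T.inv().apply(C.reshape(-1,3)-s['eef_pos']).reshape(C.shape); r=np.hypot(C[...,0]-542,C[...,1]-112)
    t=(C[...,2]>68)&(C[...,2]<75)&(r<12); t&=abs(C[...,2]-71.3)<2
    X=L[t]; print(nm,'stub',len(X),X.mean(0).round(1) if len(X) else '', rect(X) if len(X)>5 else '')
    mx=d['pixels'].max(2)
    m=(abs(C[...,2]-rz)<4)&(L[...,0]>84)&(L[...,0]<130)&(abs(L[...,1])<25)&(mx<125)&~t; X=L[m]
    if len(X):
        print('ring',len(X),'x',X[:,0].min().round(1),X[:,0].max().round(1),'y',X[:,1].min().round(1),X[:,1].max().round(1),'z',np.median(X[:,2]).round(1))
        b=X[(X[:,0]>98)&(X[:,0]<106)]
        if len(b): print('   inner y', b[b[:,1]<0][:,1].max() if (b[:,1]<0).any() else '', b[b[:,1]>0][:,1].min() if (b[:,1]>0).any() else '')
E
python3 chk.py
```

```text
13.1833 [442.9 139.3  72.1] [-0.3 -0.4 -2.6] [ 9.908e-01 -1.355e-01 -6.000e-04  1.000e-04] 39.916545302280724
wrist stub 1330 [ 1.017e+02 -1.000e-01  7.000e-01] (array([ 1.013e+02, -1.000e-01]), array([14.5, 15.7]), 1.6)
ring 1669 x 84.0 106.3 y -17.9 17.1 z -9.1
   inner y -12.004584629527601 11.123373116184627
scene stub 13 [100.8   1.7   0.6] (array([99.6,  0.6]), array([10.8, 10.7]), 51.2)
ring 52 x 85.1 120.0 y -18.0 15.8 z -9.4
   inner y -11.337699354931011 12.252156436749265
```

>>> {"method": "carry_out", "body": {
  "increments": [
    {"dx":-0.0016,"dy":0.0006,"dz":0,"ax":0,"ay":0,"az":0,"fingers":0.3},
    {"dx":-0.0016,"dy":0.0006,"dz":0.008,"ax":0,"ay":0,"az":0,"fingers":0.3},
    {"dx":-0.0016,"dy":0.0006,"dz":0.016,"ax":0,"ay":0,"az":0,"fingers":0.3},
    {"dx":-0.0016,"dy":0.0006,"dz":0.024,"ax":0,"ay":0,"az":0,"fingers":0.3},
    {"dx":-0.0016,"dy":0.0006,"dz":0.032,"ax":0,"ay":0,"az":0,"fingers":0.3},
    {"dx":-0.0016,"dy":0.0006,"dz":0.04,"ax":0,"ay":0,"az":0,"fingers":0.3},
    {"dx":-0.0016,"dy":0.0006,"dz":0.048,"ax":0,"ay":0,"az":0,"fingers":0.3},
    {"dx":-0.0016,"dy":0.0006,"dz":0.048,"ax":0,"ay":0,"az":0,"fingers":0.3}
  ]
}}

```text
time_s: 13.95
eef_pos: [442.0, 139.2, 48.0]
tcp_rot: [0.991, -0.135, -0.001, 0.0]
ft_force: [0.4, -0.5, -3.1]
grip_width: 40.5
grip_force: 40.0
```

>>> {"method": "carry_out", "body": {
  "increments": [
    {"dx":0,"dy":0,"dz":0,"ax":0,"ay":0,"az":0,"fingers":0.3},
    {"dx":0,"dy":0,"dz":0,"ax":0,"ay":0,"az":0,"fingers":0.3},
    {"dx":0,"dy":0,"dz":0,"ax":0,"ay":0,"az":0,"fingers":0.3}
  ]
}}

```text
time_s: 14.2
eef_pos: [442.5, 139.3, 49.0]
tcp_rot: [0.991, -0.135, 0.0, -0.0]
ft_force: [-0.0, 0.7, -3.0]
grip_width: 40.7
grip_force: 40.0
```

```bash
python3 chk.py; python3 - <<'E'
from h import *
w=load('wrist');a=load('scene');b=grab('side')
out=np.zeros((600,800,3),np.uint8); out[:,:400]=cv2.resize(w['pixels'][:200,190:323],(400,600)); out[:,400:]=cv2.resize(a['pixels'][170:245,260:310],(400,600),interpolation=cv2.INTER_CUBIC); save('x2',out)
E
```

```text
14.2 [442.5 139.3  49. ] [-0.   0.7 -3. ] [ 9.908e-01 -1.355e-01  2.000e-04 -1.000e-04] 40.706713008252834
wrist stub 963 [ 98.7  -0.2 -22.1] (array([98.3, -0.3]), array([15.3,  7.7]), 90.0)
ring 1681 x 84.2 106.3 y -18.0 17.1 z -9.1
   inner y -6.843723928899186 10.851881009530345
scene stub 18 [101.9   0.7 -22.3] (array([102. ,   0.6]), array([13.8, 13.2]), 50.9)
ring 56 x 86.1 120.7 y -16.9 17.9 z -9.1
   inner y -4.668807879791962 5.825433613374176
```

View pics/x2.png

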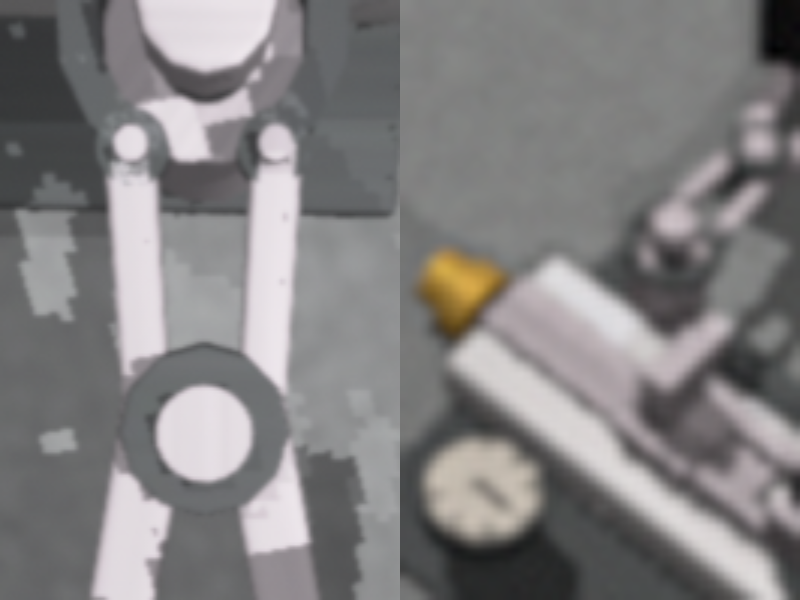

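The ring encircles the stub: left panel, stub (205,40) between the ring sides; right panel, ring around the stub at (672,235). The wrist force is only the pliers' weight. The ring is about 1.4 mm above mid-groove, so I lower it a touch, settle and hand in.

>>> {"method": "carry_out", "body": {
  "increments": [
    {"dx":0,"dy":0,"dz":0.0012,"ax":0,"ay":0,"az":0,"fingers":0.3},
    {"dx":0,"dy":0,"dz":0.0025,"ax":0,"ay":0,"az":0,"fingers":0.3},
    {"dx":0,"dy":0,"dz":0.0025,"ax":0,"ay":0,"az":0,"fingers":0.3},
    {"dx":0,"dy":0,"dz":0.0025,"ax":0,"ay":0,"az":0,"fingers":0.3},
    {"dx":0,"dy":0,"dz":0.0025,"ax":0,"ay":0,"az":0,"fingers":0.3}
  ]
}}

```text
time_s: 14.77
eef_pos: [442.4, 139.3, 47.5]
tcp_rot: [0.991, -0.135, -0.0, -0.0]
ft_force: [0.3, -0.5, -2.9]
grip_width: 40.3
grip_force: 40.0
```

```bash
python3 chk.py; python3 - <<'E'
from h import *
s=ctrl.get_state(); f=np.array(s['ft_force']); print(f)
C=cloud(load('scene')); X,_=blob(C,(0,512,0,384),73,80,np.hypot(C[...,0]-596,C[...,1]-135)<25); print('fin',X.mean(0))
if np.hypot(f[0],f[1])<4 and abs(f[2]+2.7)<3: print(ctrl.sign_off())
E
```

```text
14.7667 [442.4 139.3  47.5] [ 0.3 -0.5 -2.9] [ 0.9908 -0.1354 -0.     -0.    ] 40.30655422238313
wrist stub 904 [ 98.5  -0.2 -23.6] (array([98.2, -0.3]), array([ 7.1, 15.1]), 0.7)
ring 1688 x 84.3 106.6 y -17.9 17.2 z -9.0
   inner y -11.932153583836218 10.825427182370964
scene stub 21 [101.6   0.4 -23.8] (array([102.3,   0.8]), array([13.4, 13.2]), 34.0)
ring 49 x 87.3 120.6 y -17.1 16.5 z -8.3
   inner y -4.328546515046923 15.646179313301479
[-0.69425802 -0.44884702 -3.11182961]
fin [595.45389233 134.76958055  76.49425835]
the job is handed in; nothing more can be done
None
```

I handed the job in at 14.8 s: the knob points at the mark within about 0.01 rad and the squeezed, spread ring is held level at the groove with no contact force on the stub; the lock stopped hard after 40.9 mm rather than the nominal 45, which I took as home because its ear then stood 26 mm from the stub, as specified.

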